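File a sample-board carrier in a lever arch file

ROBOT

A 6-joint arm with a two-finger parallel gripper is mounted at the origin on the work surface. World frame = base frame: x ahead of the robot, y to its left, z up, the work surface at z = 0. Lengths are in m, angles in rad, forces in N, time in s.
With the tool pointing down it reaches from about 0.3 to 0.875 m from the base axis. Payload 6.4 kg.
Tool frame: the origin (TCP) lies midway between the tips of the shut fingers; the grasp point (between the pads) lies 19 mm behind it; z points along the fingers, y is the line along which they close (so a half turn about z gives the same grasp; the last joint's range is limited). The gripper opens to 85 mm and grips with 20 to 120 N. Pads are 22 mm wide; open, the fingers measure 114 mm over their backs; the gripper's body (76 mm by 85 mm) begins 54 mm behind the grasp point. The pads swing forward as they close: fully open they stand 13 mm farther back than shut.
Start: joints at [-1.509, 0.181, 1.607, -0, 1.354, -0.206], TCP at [0.152, -0.555, 0.231] pointing down, gripper open.
Joint ranges: [-2.99, 2.99], [-0.89, 2.07], [0.3, 2.58], [-1.14, 4.28], [0, 2.63], [-3.12, 3.12]. Speed limits (rad/s): [2.57, 2.57, 3.01, 3.14, 3.14, 3.14].

INTERFACE

Orientations are given as a unit quaternion [w, x, y, z].
In Python, from bench import status, camera, ctrl gives the robot as it stands. The module is installed in compiled form; this text tells all that it offers.
- The arm moves only by the shell command python3 -m handwheel 'ROWS'. ROWS is JSON, a list that holds one entry, the list of rows, each a list of 7 numbers: the opening, from -1 (shut) to 1 (fully open), then the shift along the tool's x, y, z in cm, then the turn, a rotation vector about the tool's x, y, z in degrees. A call has 1 to 10 rows; each row is the pose to reach, as a shift and turn from the pose commanded when the call began, along the tool's axes at that moment; what a row does not reach only later rows make up. A row lasts 1/8 s, in which the tool goes at most 62.5 mm and 10.7 degrees, less where a joint would pass 70% of its speed; a pose out of reach is approached as far as the arm can. A call with a gripper value outside its range is refused whole. The fingers move at their own pace and stop on an object; the grip force is fixed at half the most. Time passes only in rows, so rows that repeat a pose let the fingers close. It gives the time, the measured TCP pose, the force, the opening and the grip force at its end, in the units of the state.
- status.get_obs(): the state, without advancing time (a new reading comes with each control period).
- camera(name): name is "scene" or "top" or "wrist"; returns a dict with "frame" (384x512x3 uint8, blue, green, red), "depth" (384x512 float32, m along the optical axis (not along the pixel's ray), 0 where there is no reading), "fx", "fy", "cx", "cy" (pixels), "dist" ([k1, k2, p1, p2, k3] as OpenCV has them; the pictures are not rectified), "extrinsics" (4x4, takes a point from camera to world coordinates); the wrist camera has in their place "hand_eye" (4x4, takes a point from camera to tool coordinates, whose origin is the TCP and whose axes are the flange's). Camera axes: x right, y down, z forward; pixel columns grow to the right and rows downward; lengths in m; the calibration is good to about 2 mm. A picture is of the moment at which its call begins: read the wrist's pose just before it.
- ctrl.hand_in(): hands the job in; it is judged then, once.
The state is a dict: "time_s": time; "q": joint angles; "dq": joint speeds; "joint_efforts": joint torques, N m; "eef_pos": TCP position; "eef_rot": TCP orientation; "wrist_force": force on the tool from outside, world axes, zero at the start; "torque": the same for the moment, N m; "opening": opening from 0.0 (shut) to 1.0 (fully open); "grasp_force": force on a finger pad.
Only numpy, scipy, OpenCV 4.12 (cv2) and the standard library are available. Lean on these libraries where they do the work, as an engineer would, in place of code of your own. Each camera call takes 0.05 s, during which the arm holds its last target. There are 200 camera calls.

TASK

File the loose sample carrier in the open lever arch file: lift the lever so that the rings spring open, set the carrier gently down over the two posts until it lies flat on the back board with its board side up, then press the lever down until it clicks and the rings stay shut. Work the lever by feel without bending it, do not force the carrier onto the posts, and leave the other things on the bench alone.

Things in the scene. Friction and masses are not known exactly. Their poses are not given: they have to be found in the camera images.
- file: lever arch file lying open, flat and fixed on the bench. Origin: midway between its two posts, at bench level. Axes: z up, y along the ring mechanism, x from the posts to the spine, away from the robot (yaw within 0.25 rad). Grey back board 6 mm thick, 315 mm along y, from x = -245 to +40 mm; black spine and front cover lie flat beyond, equally thick
- posts_mid (a point): point on the back board's upper face (6 mm above the bench) midway between the two upright steel posts; axes as the file. Posts: 7 mm in diameter, at x = 0, y = -40 and +40 mm; full width up to 45 mm, tapered tip up to 52 mm above the bench
- shaft_mid (a point): point on the hinge shaft (8 mm thick, along the file's y from -67 to +148 mm), at x = +40 mm, y = 0, 28 mm above the bench in the file's frame; axes as the file. The shaft carries two arches of 6 mm wire at y = -40 and +40 mm, which when shut reach over to the post tips (top 74 mm above the bench), and the lever at y = +115 mm; a spring housing 40 mm high stands at x = 91 to 121, y = 90 mm
- rings (a joint): turn of shaft, arches and lever together, rad, about the file's +y: 0 = shut, lever down (stop); 0.72 = open, lever up (stop), arches leaned back 20 mm clear of the posts. Over-centre spring: below 0.05 it pulls shut (lifting takes about 3 N at the roll), above 0.05 it springs open by itself. Pressing shut takes up to about 17 N halfway, less near the end; below the click at 0.05 it snaps to 0
- lever_end (a point): middle of the range where the roll at the lever's end (to grip or press) may be: each lever is clamped at another angle, its roll up to 18 mm higher or lower, so feel for it. Roll: 14 mm thick, 32 mm long along the file's y, 79 mm from the shaft; arm 14 mm wide. Shut: file x = -35, y = +115, z = 52 mm; open: x = -1, z = 96 mm. Gripped by its ends it turns in the fingers
- blade (a joint): elastic bending of the lever, rad: 0 = unloaded, positive = roll forced up, negative = roll forced down; about 1000 N per rad at the roll. Bent beyond 0.03 either way (about 30 N) it is spoilt
- carrier: loose carrier, 0.13 to 0.25 kg: white plate 120 (x) by 130 (y) by 4 mm with green board and finned heat sink on top. Origin: centre of its underside, z up. Two 10 mm holes at x = +48, y = -40 and +40 mm. Filed, its x points as the file's x. Starts flat on the bench
- carrier_holes (a point): point midway between the carrier's two holes, on the plate's underside; axes as the carrier
- carrier_sink (a point): centre of the top of the aluminium heat sink, the part to grip: 40 mm (carrier x) by 36 mm (carrier y), from the board, 6 mm above the plate's underside, up to 34 mm; at carrier x = -6 mm, y = 0. Other parts on the board stand at most 12 mm above the plate's underside, 10 mm or more clear of its y faces; axes as the carrier
- tape: bystander: blue tape core standing on end, 72 mm in diameter, 48 mm high; origin: centre of its underside
- adapter: bystander: black power adapter, 110 x 55 x 34 mm; origin: centre of its underside
- fanboard: bystander: green board 90 x 80 mm with a round fan with red top, 34 mm high; origin: centre of its underside
Not all that is in view belongs to the job. What is meant by the carrier is not yellow, and is the smaller of those in its own colour.

How it is judged:
On the way, in this order (a step that is already met when the one before it is completed fails the run):
1. the rings have sprung open (value of joint rings above 0.62 rad), for 0.2 s.
2. the carrier lies flat on the back board with both posts through its holes, the rings still open (distance between carrier_holes and posts_mid below 0.005 m and angle between carrier's own z axis and vertical below 0.05 rad and angle between the x axis of carrier and the x axis of file, either way round below 0.09 rad and value of joint rings above 0.4 rad), for 0.2 s.
3. the rings are pressed shut (value of joint rings below 0.06 rad), for 0.2 s.
At the end, for the whole second after the job is handed in: The rings are shut and stay shut (rings joint under 0.06 rad); the carrier lies at rest flat on the back board (tilt under 0.05 rad, turned less than 0.09 rad from the file) with both posts through its holes (midpoint of its holes within 5 mm of the midpoint of the posts' feet) (value of joint rings below 0.06 rad and distance between carrier_holes and posts_mid below 0.005 m and angle between carrier's own z axis and vertical below 0.05 rad and angle between the x axis of carrier and the x axis of file, either way round below 0.09 rad and linear speed of carrier below 0.02 m/s); the robot touches nothing.
It fails at once if the lever is bent by more than 0.03 rad (about 30 N at its roll) (value of joint blade above 0.03 rad or value of joint blade below -0.03 rad).
It fails at once if the carrier is forced against the posts or arches, more than 6 mm above its place, with more than 30 N, or slammed onto the file with more than 100 N ((contact force between carrier and file above 30 N and z of carrier_holes in the frame of posts_mid above 0.006 m) or contact force between carrier and file above 100 N).
It fails at once if a bystander is moved more than 20 mm (distance of any of tape, adapter, fanboard from where it was at the start of the episode above 0.02 m).
It also fails if it takes over 72 s, if anything falls off the work surface, if the arm or the gripper's body presses on something with over 40 N, if the wrist force passes 120 N, or if a joint passes its speed limit or range.

## Working session

There is one attempt and no reset: what is moved stays moved. The work goes in short steps, Python scripts to look and compute and a shell command to move; the robot and the scene stay as the last step left them, time stands still between calls to the robot, and variables do not carry over. Pictures are saved under pics/ and viewed, at most 10 in all, crops included, and the job is handed in when it is done.

```bash
mkdir -p pics
python3 - <<'E'
from bench import status,camera
import cv2,numpy as np
o=status.get_obs(); print({k:np.round(v,3).tolist() for k,v in o.items()})
fr=[]
for n in("scene","top"):
    c=camera(n); np.savez(''+n+'.npz',**c); print(n,c['fx'],c['dist'],np.round(c['extrinsics'],3).tolist()); cv2.imwrite(f'pics/{n}0.png',c['frame'])
E
```

```text
{'time_s': 0.0, 'q': [-1.509, 0.182, 1.608, -0.0, 1.354, -0.206], 'dq': [-0.001, -0.001, 0.0, -0.0, -0.001, 0.0], 'joint_efforts': [-0.0, -44.487, -35.134, -0.0, 0.009, 0.0], 'eef_pos': [0.152, -0.554, 0.23], 'eef_rot': [-0.001, 0.991, 0.134, 0.0], 'wrist_force': [-0.146, -0.388, 0.094], 'torque': [-0.018, -0.034, 0.03], 'grasp_force': 0.0, 'opening': 0.999}
scene 476.9479397730757 [-0.18078136  0.          0.          0.          0.        ] [[0.66, 0.608, -0.442, 1.256], [0.751, -0.532, 0.391, -0.638], [0.002, -0.59, -0.808, 1.473], [0.0, 0.0, 0.0, 1.0]]
top 488.13122333169525 [0.04729231 0.         0.         0.         0.        ] [[-0.012, -0.993, 0.114, 0.271], [-1.0, 0.012, -0.008, 0.033], [0.006, -0.114, -0.993, 1.833], [0.0, 0.0, 0.0, 1.0]]
```

View pics/top0.png

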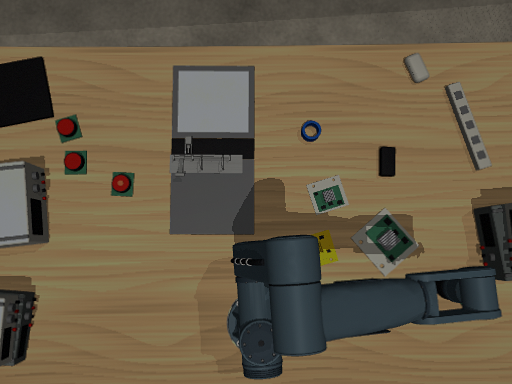

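View pics/scene0.png

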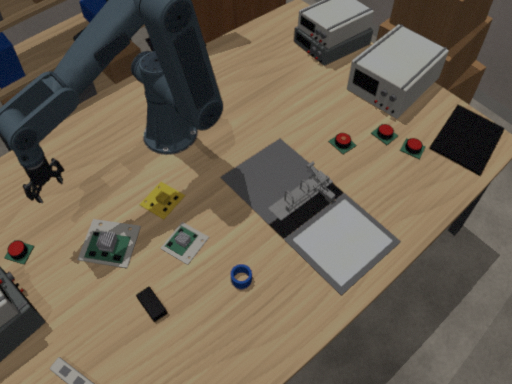

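Candidates for the carrier: white at top (328,195), smaller; white at (388,240), larger; yellow at (325,245). I choose (328,195) and check it with a close crop and metric sizes.

```bash
cat > h.py <<'E'
import numpy as np,cv2
from scipy.spatial.transform import Rotation as R
def K(c): return np.array([[c['fx'],0,c['cx']],[0,c['fy'],c['cy']],[0,0,1.]])
def ray(c,px,T):
    p=cv2.undistortPoints(np.array(px,float).reshape(-1,1,2),K(c),np.array(c['dist'],float)).reshape(-1,2)
    d=np.c_[p,np.ones(len(p))]@T[:3,:3].T; return T[:3,3],d
def atz(c,px,z,T=None):
    o,d=ray(c,px,c['extrinsics'] if T is None else T); return o+d*((z-o[2])/d[:,2:])
def cloud(c,T=None):
    T=c['extrinsics'] if T is None else T
    h,w=c['depth'].shape; u,v=np.meshgrid(np.arange(w),np.arange(h))
    o,d=ray(c,np.c_[u.ravel(),v.ravel()],T); return (o+d*c['depth'].reshape(-1,1)).reshape(h,w,3)
def load(n): return dict(np.load(n,allow_pickle=True))
def wrist():
    from bench import status,camera
    s=status.get_obs(); c=camera('wrist')
    T=np.eye(4); T[:3,:3]=R.from_quat(np.roll(s['eef_rot'],-1)).as_matrix(); T[:3,3]=s['eef_pos']
    c['extrinsics']=T@c['hand_eye']; return s,c
E
python3 - <<'E'
from h import *
c=load('top.npz'); f=c['frame']
a=cv2.resize(f[165:225,295:365],None,fx=5.5,fy=5.5,interpolation=3); b=cv2.resize(f[125:240,162:262],None,fx=4,fy=4,interpolation=3)
H=460; im=np.zeros((H,800,3),np.uint8); im[:a.shape[0],:a.shape[1]]=a; im[:b.shape[0],400:400+b.shape[1]]=b
cv2.imwrite('pics/crop1.png',im)
P=cloud(c); hsv=cv2.cvtColor(f,cv2.COLOR_BGR2HSV)
m=((hsv[...,1]<60)&(hsv[...,2]>110)).astype(np.uint8)
for box in((295,165,365,225),(345,200,425,280)):
    x0,y0,x1,y1=box; mm=np.zeros_like(m); mm[y0:y1,x0:x1]=m[y0:y1,x0:x1]
    w=P[mm>0]; w=w[(w[:,2]<.012)&(w[:,2]>0)]; r=cv2.minAreaRect(w[:,:2].astype(np.float32)); print(r,np.median(w[:,2]))
for n,px in dict(tape=(311,130),adapter=(387,161),fan=(122,184),hook=(184,145)).items(): print(n,P[px[1],px[0]].round(3))
print('board corners',atz(c,[(170,234),(254,235),(254,156),(171,156)],.006).round(3).tolist())
E
```

```text
((0.46697157621383667, -0.2674223780632019), (0.1190379336476326, 0.1298345923423767), 16.651445388793945) 0.0050527165195262125
((0.3336114287376404, -0.43702754378318787), (0.30438196659088135, 0.17288349568843842), 40.049705505371094) 0.005711627193126678
tape [ 0.715 -0.212  0.005]
adapter [ 0.585 -0.487  0.04 ]
fan [0.511 0.498 0.031]
hook [0.66  0.272 0.012]
board corners [[0.325, 0.323, 0.006], [0.317, 0.011, 0.006], [0.616, 0.007, 0.006], [0.62, 0.321, 0.006]]
```

View pics/crop1.png

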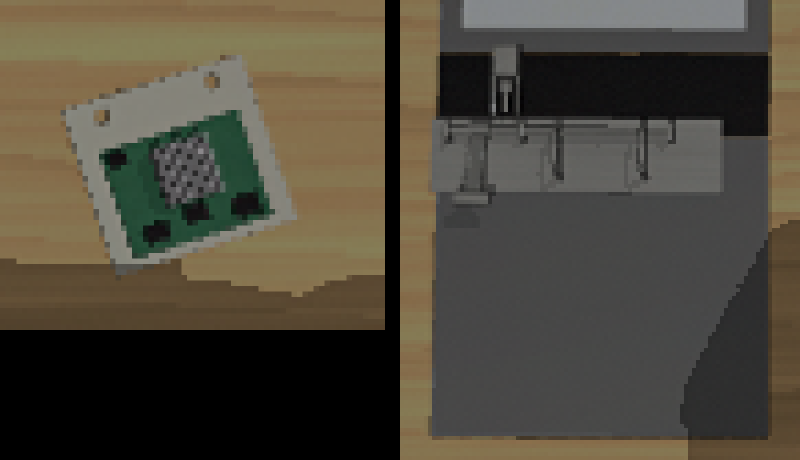

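Crop: the chosen carrier (119 x 130 mm measured, so the smaller white one) has its holes at crop (102,115) and (212,80), facing away from the robot, yaw about +17°. File on the right: arches end at about (558,180) and (643,180), lever roll at (473,198), rings shut.

```bash
python3 -m handwheel '[[[1,54,-65,-4,0,0,17],[1,54,-65,-4,0,0,17],[1,54,-65,-4,0,0,17],[1,54,-65,-4,0,0,17],[1,54,-65,-4,0,0,17],[1,54,-65,-4,0,0,17],[1,54,-65,-4,0,0,17],[1,54,-65,-4,0,0,17],[1,54,-65,-4,0,0,17],[1,54,-65,-4,0,0,17]]]'
python3 - <<'E'
from h import *
from bench import status
s=status.get_obs(); M=R.from_quat(np.roll(s['eef_rot'],-1)).as_matrix()
print(s['eef_pos'],M.round(3).tolist(),'shift cm to (.5,.22,.27):',M.T@(np.array([.5,.22,.27])-s['eef_pos'])*100)
E
```

```text
time_s: 1.35
eef_pos: [0.4102, 0.0162, 0.2611]
eef_rot: [0.0, 1.0, -0.014, 0.0]
wrist_force: [0.9, -0.7, 0.8]
opening: 0.996
grasp_force: 0.0
[0.41020245 0.01623733 0.2610648 ] [[1.0, -0.029, 0.001], [-0.029, -1.0, -0.0], [0.001, 0.0, -1.0]] shift cm to (.5,.22,.27): [  8.39018988 -20.62598439  -0.89449498]
```

```bash
python3 -m handwheel '[[[1,8.4,-20.6,-1,0,0,0],[1,8.4,-20.6,-1,0,0,0],[1,8.4,-20.6,-1,0,0,0],[1,8.4,-20.6,-1,0,0,0],[1,8.4,-20.6,-1,0,0,0],[1,8.4,-20.6,-1,0,0,0]]]'
python3 - <<'E'
from h import *
s,c=wrist(); np.savez('w1.npz',**c); print(s['eef_pos'],c['hand_eye'].round(3).tolist()); cv2.imwrite('pics/w1.png',c['frame'])
E
```

```text
time_s: 2.1
eef_pos: [0.4991, 0.2171, 0.2702]
eef_rot: [0.0, 1.0, -0.014, -0.001]
wrist_force: [-0.4, -0.4, -0.7]
opening: 1.001
grasp_force: 0.0
[0.49914035 0.21705864 0.27020869] [[-0.0, -0.951, -0.308, 0.079], [1.0, -0.0, -0.001, 0.001], [0.001, -0.308, 0.951, -0.142], [0.0, 0.0, 0.0, 1.0]]
```

View pics/w1.png

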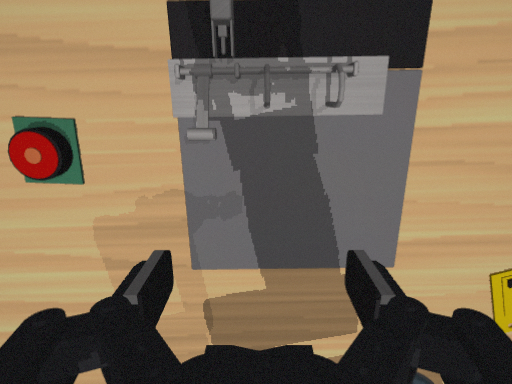

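Wrist view: roll at (201,134), shaft from (178,70) to (357,68), arches at columns 267 and 337, near board corners (192,269) and (394,267).

Run:
```python
from h import *
c=load('w1.npz'); P=cloud(c); T=c['extrinsics']
a,b=atz(c,[(192,269),(394,267)],.006); y=(a-b)[:2]; L=np.hypot(*y); y/=L; x=np.array([y[1],-y[0]]); print('corners',a,b,L)
o=(a+b)[:2]/2+.245*x; print('origin(board)',o,'yaw',np.arctan2(x[1],x[0]))
sh=atz(c,[(176,71),(358,69)],.028); print('shaft ends',sh)
d=sh[0,:2]-sh[1,:2]; print(np.hypot(*d)); d/=np.hypot(*d); xs=np.array([d[1],-d[0]]); o2=sh[0,:2]-.148*d-.04*xs; print('origin(shaft)',o2,sh[1,:2]+.067*d-.04*xs,'yaw',np.arctan2(xs[1],xs[0]))
# points above board in file frame
q=P.reshape(-1,3); ok=c['depth'].ravel()>0
F=np.c_[(q[:,:2]-o)@x,(q[:,:2]-o)@y,q[:,2]]
def show(n,m): 
    g=F[ok&m]; print(n,len(g),np.percentile(g,[5,50,95],axis=0).round(4).tolist() if len(g) else '')
inb=(abs(F[:,1])<.15)&(F[:,2]>.02)&(F[:,2]<.12)
show('roll',inb&(F[:,0]<-.02)&(F[:,1]>.09))
show('roll top',inb&(F[:,0]<-.02)&(F[:,1]>.09)&(F[:,2]>np.percentile(F[ok&inb&(F[:,0]<-.02)&(F[:,1]>.09),2],80)))
show('archL',inb&(F[:,2]>.05)&(abs(F[:,1]-.04)<.015)); show('archR',inb&(F[:,2]>.05)&(abs(F[:,1]+.04)<.015))
show('board',(abs(F[:,0]+.15)<.05)&(abs(F[:,1])<.1))
```

```text
corners [0.32719525 0.32504172 0.006     ] [0.32174522 0.01169439 0.006     ] 0.3133947148946599
origin(board) [0.56943318 0.16410743] yaw -0.017391201751548815
shaft ends [[0.61058633 0.31158836 0.028     ]
 [0.60648984 0.09520922 0.028     ]]
0.21641790785393417
origin(shaft) [0.56779206 0.16437202] [0.56776522 0.16295437] yaw -0.018929753613607984
roll 413 [[-0.0366, 0.1007, 0.0617], [-0.0295, 0.1155, 0.0703], [-0.0217, 0.1299, 0.0723]]
roll top 83 [[-0.0339, 0.1032, 0.0717], [-0.0307, 0.1166, 0.0721], [-0.0275, 0.129, 0.073]]
archL 230 [[-0.0015, 0.0388, 0.0544], [0.0202, 0.0411, 0.0696], [0.0397, 0.0436, 0.0733]]
archR 249 [[-0.0014, -0.0407, 0.0541], [0.0192, -0.0377, 0.0696], [0.0401, -0.036, 0.0735]]
board 8801 [[-0.1944, -0.0902, 0.0046], [-0.1473, -0.0003, 0.0058], [-0.1046, 0.0899, 0.0071]]
```

```bash
python3 -m handwheel '[[[1,3.9,-6.3,0,0,0,-0.6],[1,3.9,-6.3,6,0,0,-0.6],[1,3.9,-6.3,12,0,0,-0.6],[1,3.9,-6.3,14,0,0,-0.6],[1,3.9,-6.3,14,0,0,-0.6]]]'
python3 - <<'E'
from h import *
from bench import status
s=status.get_obs(); M=R.from_quat(np.roll(s['eef_rot'],-1)).as_matrix()
print(s['eef_pos'],M[:,0],M.T@(np.array([.5396,.2806,.042])-s['eef_pos'])*100)
E
```

```text
time_s: 2.78
eef_pos: [0.5402, 0.2784, 0.1305]
eef_rot: [0.0, 1.0, -0.01, -0.001]
wrist_force: [0.6, -0.4, 0.9]
opening: 1.0
grasp_force: 0.0
[0.54015004 0.27836056 0.13048891] [ 0.99980212 -0.01979676 -0.00195197] [-0.04215365 -0.22893622  8.84883332]
```

```bash
python3 -m handwheel '[[[1,0,-0.2,4,0,0,0],[1,0,-0.2,7,0,0,0],[1,0,-0.2,8.8,0,0,0],[1,0,-0.2,8.8,0,0,0],[-1,0,-0.2,8.8,0,0,0],[-1,0,-0.2,8.8,0,0,0],[-1,0,-0.2,8.8,0,0,0],[-1,0,-0.2,8.8,0,0,0],[-1,0,-0.2,8.8,0,0,0],[-1,0,-0.2,8.8,0,0,0]]]'
```

```text
time_s: 4.03
eef_pos: [0.541, 0.2814, 0.0437]
eef_rot: [0.0, 1.0, -0.009, 0.0]
wrist_force: [-2.3, -3.0, 5.7]
opening: 0.359
grasp_force: 58.8
```

```bash
python3 -m handwheel '[[[-1,0.25,0,-0.5,0,0,0],[-1,0.6,0,-1,0,0,0],[-1,1.3,0,-1.8,0,0,0],[-1,2,0,-2.45,0,0,0],[-1,2.6,0,-2.9,0,0,0],[-1,2.6,0,-2.9,0,0,0]]]'
```

```text
time_s: 4.78
eef_pos: [0.5716, 0.281, 0.075]
eef_rot: [-0.001, 1.0, -0.01, 0.005]
wrist_force: [8.1, -2.8, 0.9]
opening: 0.36
grasp_force: 60.6
```

```bash
python3 -m handwheel '[[[1,0,0,0,0,0,0],[1,0,0,0,0,0,0],[1,0,0,-1,0,0,0],[1,0,0,-4,0,0,0],[1,0,0,-10,0,0,0],[1,-3,2,-16,0,0,0],[1,-7,6,-19.5,0,0,0],[1,-7,6,-19.5,0,0,0],[1,-7,6,-19.5,0,0,0]]]'
python3 - <<'E'
from h import *
s,c=wrist(); np.savez('w2.npz',**c); print(s['eef_pos']); P=cloud(c)
o=np.array([.5685,.165]);yw=-.018;x=np.array([np.cos(yw),np.sin(yw)]);y=np.array([-x[1],x[0]])
q=P.reshape(-1,3);F=np.c_[(q[:,:2]-o)@x,(q[:,:2]-o)@y,q[:,2]]; ok=c['depth'].ravel()>0
def show(n,m):
    g=F[ok&m]; print(n,len(g),np.percentile(g,[5,50,95],axis=0).round(4).tolist() if len(g) else '')
z=F[:,2]; b=(z<.13)
show('roll',b&(z>.085)&(abs(F[:,1]-.115)<.03)&(abs(F[:,0])<.06))
show('rolltop',b&(z>.1)&(abs(F[:,1]-.115)<.03)&(abs(F[:,0])<.06))
for k in(.04,-.04): show('post',b&(z>.03)&(abs(F[:,1]-k)<.01)&(abs(F[:,0])<.011)); show('arch',b&(z>.05)&(abs(F[:,1]-k)<.012)&(abs(F[:,0]-.05)<.038))
cv2.imwrite('pics/w2.png',cv2.resize(c['frame'][20:180,150:410],None,fx=3,fy=3,interpolation=3))
E
```

```text
time_s: 5.9
eef_pos: [0.4957, 0.2224, 0.2677]
eef_rot: [-0.0, 1.0, -0.009, 0.001]
wrist_force: [0.3, 0.3, -0.4]
opening: 1.003
grasp_force: 0.0
[0.4956608  0.22236708 0.26772845]
roll 517 [[0.0052, 0.0996, 0.1031], [0.0115, 0.1144, 0.1073], [0.0179, 0.1293, 0.1091]]
rolltop 510 [[0.0052, 0.0999, 0.1034], [0.0115, 0.1145, 0.1073], [0.0179, 0.1293, 0.1091]]
post 28 [[-0.0027, 0.0378, 0.0417], [-0.0004, 0.0408, 0.0485], [0.0018, 0.0434, 0.0524]]
arch 204 [[0.0285, 0.0379, 0.0652], [0.0424, 0.0408, 0.0798], [0.0583, 0.043, 0.0829]]
post 45 [[-0.0028, -0.0412, 0.0329], [-0.0005, -0.038, 0.0462], [0.0027, -0.0363, 0.052]]
arch 244 [[0.0285, -0.0414, 0.0561], [0.0453, -0.0383, 0.0789], [0.0592, -0.0365, 0.0831]]
```

View pics/w2.png

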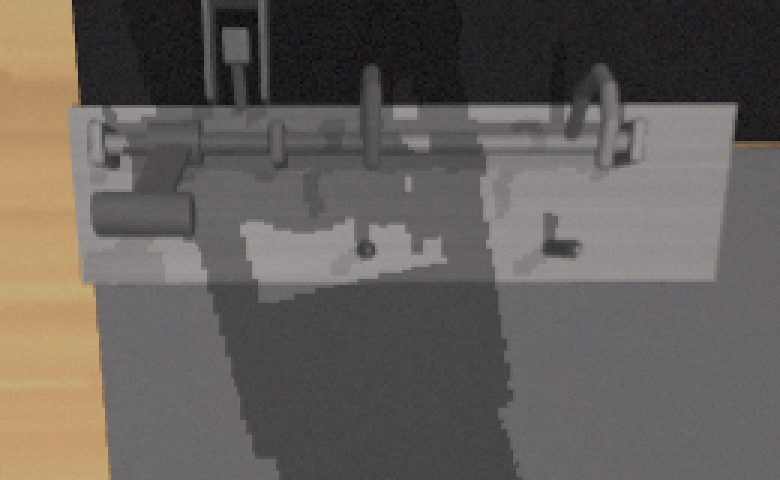

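Rings are open: posts at crop (365,248) and (565,248), roll at (143,213), top z 0.108. Now to the carrier.

```bash
python3 -m handwheel '[[[1,-2.7,48.8,1,0,0,-17.7],[1,-2.7,48.8,1,0,0,-17.7],[1,-2.7,48.8,1,0,0,-17.7],[1,-2.7,48.8,1,0,0,-17.7],[1,-2.7,48.8,1,0,0,-17.7],[1,-2.7,48.8,1,0,0,-17.7],[1,-2.7,48.8,1,0,0,-17.7],[1,-2.7,48.8,1,0,0,-17.7],[1,-2.7,48.8,1,0,0,-17.7],[1,-2.7,48.8,1,0,0,-17.7]]]'
python3 - <<'E'
from h import *
s,c=wrist(); np.savez('w3.npz',**c); print(s['eef_pos'],s['eef_rot']); P=cloud(c); f=c['frame']
hsv=cv2.cvtColor(f,cv2.COLOR_BGR2HSV)
ctr=np.array([.467,-.2674]); near=(np.hypot(*(P[...,:2]-ctr).transpose(2,0,1))<.11)&(c['depth']>0)
hs=near&(P[...,2]>.026)&(np.hypot(*(P[...,:2]-ctr).transpose(2,0,1))<.05)
w=P[hs]; print('sink',cv2.minAreaRect(w[:,:2].astype(np.float32)),np.median(w[:,2]))
cv2.imwrite('pics/w3.png',f)
E
```

```text
time_s: 7.2
eef_pos: [0.4595, -0.2644, 0.2551]
eef_rot: [-0.002, 0.989, 0.145, -0.001]
wrist_force: [0.6, 0.7, -0.1]
opening: 1.0
grasp_force: 0.0
[ 0.45954139 -0.26443588  0.25507289] [-1.55228185e-03  9.89488541e-01  1.44600458e-01 -8.51219594e-04]
sink ((0.46112948656082153, -0.2691517174243927), (0.04116028547286987, 0.09993128478527069), 16.490245819091797) 0.33262324110116204
```

View pics/w3.png

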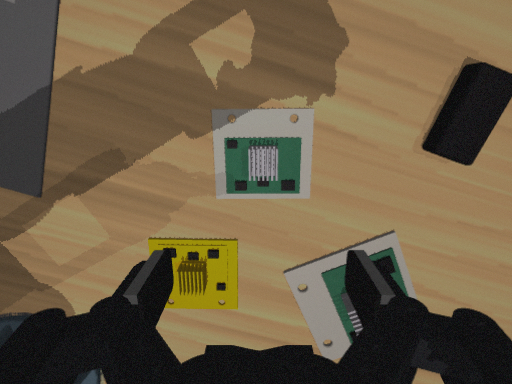

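Holes at (231,118) and (294,118), sink at (263,162), plate corners (213,109), (313,109), (312,199), (216,198).

Run:
```python
from h import *
c=load('w3.npz'); P=cloud(c); f=c['frame']
k=atz(c,[(213,109),(313,109),(312.5,198.5),(215.5,198)],.004); print('plate',cv2.minAreaRect(k[:,:2].astype(np.float32)), k[:,:2].mean(0))
g=cv2.cvtColor(f,cv2.COLOR_BGR2HSV); hp=[]
for u,v in((231,118),(294,118)):
    s=g[v-8:v+9,u-8:u+9,1].astype(float); s=np.clip(s-60,0,None); yy,xx=np.mgrid[v-8:v+9,u-8:u+9]; r=np.hypot(xx-u,yy-v)<7; s=s*r; hp.append(((s*xx).sum()/s.sum(),(s*yy).sum()/s.sum()))
h=atz(c,hp,.002); print('holes',hp,h, np.linalg.norm(h[0]-h[1])); d=(h[0]-h[1])[:2]; d/=np.hypot(*d); x=np.array([d[1],-d[0]]); print('yaw',np.degrees(np.arctan2(x[1],x[0])),'sink from holes',h[:,:2].mean(0)-.054*x)
w=P[135:190,240:290].reshape(-1,3); w=w[(w[:,2]>.028)&(w[:,2]<.045)]; print('sink',len(w),cv2.minAreaRect(w[:,:2].astype(np.float32)),np.median(w[:,2]))
from bench import status
s=status.get_obs(); M=R.from_quat(np.roll(s['eef_rot'],-1)).as_matrix(); print(np.degrees(np.arctan2(M[1,0],M[0,0])))
t=np.r_[h[:,:2].mean(0)-.054*x,.014]; print(M.T@(t-s['eef_pos'])*100)
```

```text
plate ((0.46669334173202515, -0.2699589133262634), (0.11947167664766312, 0.13469234108924866), 16.37938117980957) [ 0.46622345 -0.26883174]
holes [(np.float64(231.27147941026945), np.float64(118.1698017285206)), (np.float64(293.554211035818), np.float64(117.85769603097773))] [[ 0.500542   -0.21519636  0.002     ]
 [ 0.52377752 -0.29164543  0.002     ]] 0.0799021302897997
yaw 16.90583995684227 sink from holes [ 0.46049342 -0.26912408]
sink 462 ((0.4604976773262024, -0.2690025568008423), (0.039721887558698654, 0.03600672632455826), 16.619396209716797) 0.033699792253229166
16.694140627958284
[-0.05104646  0.58767334 24.14923063]
```

```bash
python3 -m handwheel '[[[1,0,0.6,6,0,0,0],[1,0,0.6,12,0,0,0],[1,0,0.6,18,0,0,0],[1,0,0.6,22,0,0,0],[1,0,0.6,24.1,0,0,0],[1,0,0.6,24.1,0,0,0],[1,0,0.6,24.1,0,0,0]]]'; python3 -m handwheel '[[[-1,0,0,0,0,0,0],[-1,0,0,0,0,0,0],[-1,0,0,0,0,0,0],[-1,0,0,0,0,0,0],[-1,0,0,0,0,0,0],[-1,0,0,0,0,0,0]]]'
```

```text
time_s: 8.12
eef_pos: [0.4622, -0.2705, 0.0169]
eef_rot: [0.001, 0.989, 0.146, 0.0]
wrist_force: [0.0, -0.2, 0.0]
opening: 1.001
grasp_force: 0.0
time_s: 8.88
eef_pos: [0.4617, -0.2713, 0.0167]
eef_rot: [0.0, 0.989, 0.145, 0.0]
wrist_force: [0.2, 0.8, 6.8]
opening: 0.401
grasp_force: 62.2
```

```bash
python3 -m handwheel '[[[-1,0,0,-1,0,0,0],[-1,0,0,-4,0,0,0],[-1,0,0,-9,0,0,0],[-1,0,0,-14.5,0,0,0],[-1,2,-5,-14.5,0,0,4],[-1,4,-10,-14.5,0,0,9],[-1,6,-15,-14.5,0,0,17.7],[-1,8,-20,-14.5,0,0,17.7],[-1,10,-26,-14.5,0,0,17.7],[-1,12,-32,-14.5,0,0,17.7]]]';python3 -m handwheel '[[[-1,1.3,-5,0,0,0,0],[-1,1.3,-9,0,0,0,0],[-1,1.3,-9.7,0,0,0,0],[-1,1.3,-9.7,0,0,0,0],[-1,1.3,-9.7,0,0,0,0]]]'
python3 - <<'E'
from h import *
s,c=wrist(); np.savez('w4.npz',**c); print(s['eef_pos'],s['eef_rot'],s['opening'],s['grasp_force']);cv2.imwrite('pics/w4.png',c['frame'])
E
```

```text
time_s: 10.12
eef_pos: [0.4841, 0.0704, 0.1612]
eef_rot: [0.0, 1.0, -0.01, 0.0]
wrist_force: [1.1, 0.0, -1.8]
opening: 0.406
grasp_force: 61.2
time_s: 10.75
eef_pos: [0.4992, 0.1642, 0.1608]
eef_rot: [0.0, 1.0, -0.01, -0.0]
wrist_force: [-0.1, -0.7, -2.2]
opening: 0.403
grasp_force: 61.3
[0.49920677 0.16421147 0.16080094] [ 1.94905321e-04  9.99951421e-01 -9.85363378e-03 -1.54354394e-04] 0.4027944201312075 61.26323461532593
```

View pics/w4.png

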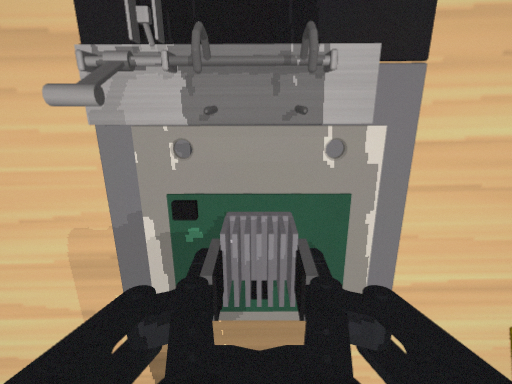

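Held carrier: holes at (182,149) and (336,148); post tips visible beyond at (207,111) and (303,111).

Run:
```python
from h import *
c=load('w4.npz'); P=cloud(c)
for u,v in((160,165),(260,145),(360,165),(260,180)): print(P[v-3:v+4,u-3:u+4,:].reshape(-1,3).mean(0).round(4))
zt=np.median(P[140:180,215:300,2]); print('plate top',zt)
g=cv2.cvtColor(c['frame'],cv2.COLOR_BGR2GRAY)
hh=[]
for u,v in((182,149),(336,148)):
    p=g[v-14:v+15,u-14:u+15]; t=P[v-14:v+15,u-14:u+15,2]<zt-.02
    yy,xx=np.nonzero(t); hh.append((xx.mean()+u-14,yy.mean()+v-14)); print(len(xx),hh[-1])
h=atz(c,[(182,149),(336,148)],zt); hd=atz(c,hh,zt)
for n,k in(('eye',h),('depth',hd)):
    d=(k[0]-k[1])[:2]; L=np.hypot(*d); print(n,'mid',k[:,:2].mean(0).round(4),'L',L.round(4),'yaw',np.degrees(np.arctan2(-d[0],d[1])).round(2))
p=atz(c,[(207,111),(303,111)],.050); d=(p[0]-p[1])[:2]; print('posts',p[:,:2].mean(0),np.hypot(*d),np.degrees(np.arctan2(-d[0],d[1])))
o=np.array([.568,.1665]); q=P.reshape(-1,3); m=(c['depth'].ravel()>0)&(q[:,2]>.035)&(q[:,2]<.056)
for k in(.04,-.04):
    w=q[m&(np.hypot(q[:,0]-o[0]-.018*k,q[:,1]-o[1]-k)<.012)]; print('post cloud',len(w),w.mean(0).round(4) if len(w) else '')
```

```text
[0.5455 0.2148 0.1479]
[0.555  0.1618 0.1479]
[0.5433 0.1091 0.1477]
[0.5362 0.1621 0.148 ]
plate top 0.14778289920366341
243 (np.float64(182.78600823045267), np.float64(148.50205761316872))
242 (np.float64(333.92148760330576), np.float64(148.30165289256198))
eye mid [0.5532 0.1623] L 0.0801 yaw -0.77
depth mid [0.5532 0.1627] L 0.0786 yaw -1.06
posts [0.56788021 0.16521039] 0.07829962183902925 -1.1400140384200512
post cloud 66 [0.569  0.2042 0.0469]
post cloud 68 [0.5677 0.126  0.0467]
```

```bash
python3 -m handwheel '[[[-1,1.5,-0.27,0,0,0,0],[-1,1.5,-0.27,2,0,0,0],[-1,1.5,-0.27,5,0,0,0],[-1,1.5,-0.27,7.5,0,0,0],[-1,1.5,-0.27,7.5,0,0,0],[-1,1.5,-0.27,7.5,0,0,0]]]'
python3 - <<'E'
from h import *
s,c=wrist(); np.savez('w5.npz',**c); print(s['eef_pos'],s['wrist_force']);cv2.imwrite('pics/w5.png',cv2.resize(c['frame'][50:200,130:390],None,fx=3,fy=3,interpolation=3))
E
```

```text
time_s: 11.55
eef_pos: [0.5151, 0.1672, 0.0869]
eef_rot: [-0.0, 1.0, -0.01, 0.001]
wrist_force: [0.1, 0.1, -1.6]
opening: 0.404
grasp_force: 61.2
[0.51513844 0.16724742 0.08685283] [ 0.08334883  0.10202871 -1.59472308]
```

View pics/w5.png

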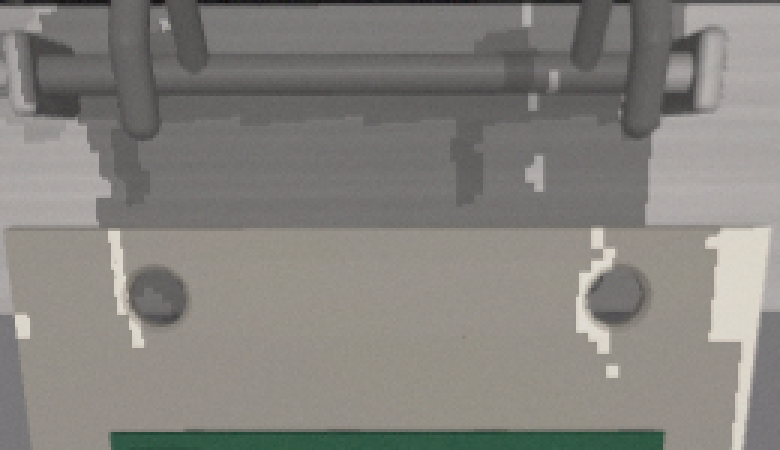

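Holes at crop (159,297) and (617,296), with post metal visible through both.

Run:
```python
from h import *
c=load('w5.npz'); P=cloud(c); q=P.reshape(-1,3); zt=np.median(P[135:185,200:310,2]); print('top',zt)
hm=[];pm=[]
for u,v in((183,149),(335.7,148.7)):
    h=atz(c,[(u,v)],zt)[0]; hm.append(h)
    yy,xx=np.mgrid[int(v)-12:int(v)+13,int(u)-12:int(u)+13]; w=P[yy,xx].reshape(-1,3); lo=w[(w[:,2]<zt-.012)]
    po=lo[(lo[:,2]>.03)&(lo[:,2]<.056)]; print(h.round(4),'n through',len(lo),np.percentile(lo[:,2],[5,25,50,75,95]).round(3),'post',len(po),po.mean(0).round(4) if len(po) else '')
    g=c['frame'][int(v)-11:int(v)+12,int(u)-11:int(u)+12].mean(2).astype(int)
    for r in g[::2]: print(' '.join(f'{k:3d}' for k in r))
print('mid',np.mean(hm,0))
```

```text
top 0.07393334246289965
[0.5696 0.2049 0.0739] n through 241 [0.005 0.006 0.006 0.007 0.007] post 1 [0.568  0.2068 0.0493]
145 143 143 145 140 138 133 126 125 123 125 130 131 142 142 146 145 144 143 148 144 148 146
146 141 131 120 114 111 107 104 101  99 100 102 105 101 111 121 137 143 146 145 144 146 144
144 122 116  98  91  98  94  96  97  95  96  96  99  97  97  99 107 114 131 145 144 145 144
131 120  95  96  99  96  99  98  98  98 101  99  99  98  99  96  98  86  98 122 137 145 145
132  99  90  96  99  95 113 114 112  98  94  97  98  99  99  98  98  97  91 115 128 144 144
175 102  96 100 100 100 114 114 111 114 113 114  99  96  96  94  95  96  96 101 116 136 144
144 107  90 107 113 111 110 112 110 112 110 111 102 101 102  98  97  95  95  93 115 131 142
172 126  98  99 106 110 109 111 109 109 109 112 109 110 111 100  98  92  95 103 121 134 143
170 172 158 113  96 100  99  99  99 100 100  99  98  99  97  86  81  84  94 121 129 143 145
142 193 177 172 146 109  98  90  87  85  85  83  75  74  75  75  80 105 125 133 143 146 143
145 208 215 203 180 142 132 128 114 113 107 102 103 110 1
[... 669 characters left out ...]
5  89 108 118 125
207 174 116  96 109 113 113 114 112 114 112 115 113 114 114 112 113 115 114 108  99 113 120
193 145 119 115 113 115 113 113 113 114 115 115 115 114 116 116 112 114 113  93  93 116 121
191 160 124 113 114 113 113 114 115 115 116 116 117 113 115 114 114 112  96  88 109 122 126
204 179 155 114 107 104 106 106 105 106 104 105 104 107 107 104 106  96  88 112 122 127 138
217 204 180 145 100  87  84  81  82  84  85  84  83  85  87  86  91 104 123 125 127 137 142
218 216 210 187 171 161 133 113  95  91  92  91  93  99 104 114 124 127 130 138 143 143 143
217 216 218 216 217 197 181 171 169 142 133 132 129 133 133 132 140 143 140 143 143 144 143
mid [0.56892129 0.16521417 0.07393334]
```

```bash
python3 -m handwheel '[[[-1,-0.05,0,1,0,0,0],[-1,-0.05,0,1.8,0,0,0],[-1,-0.05,0,2.1,0,0,0],[-1,-0.05,0,2.4,0,0,0],[-1,-0.05,0,2.4,0,0,0]]]'
```

```text
time_s: 12.22
eef_pos: [0.5137, 0.1678, 0.0616]
eef_rot: [0.0, 1.0, -0.009, -0.0]
wrist_force: [-0.3, -0.1, -2.0]
opening: 0.404
grasp_force: 61.3
```

```bash
python3 -m handwheel '[[[-1,0,0,0.4,0,0,0],[-1,0,0,0.8,0,0,0],[-1,0,0,0.8,0,0,0]]]';python3 -m handwheel '[[[-1,0,0,0.5,0,0,0],[-1,0,0,1,0,0,0],[-1,0,0,1.5,0,0,0],[-1,0,0,1.5,0,0,0]]]'
```

```text
time_s: 12.6
eef_pos: [0.5137, 0.1677, 0.0535]
eef_rot: [0.0, 1.0, -0.009, -0.0]
wrist_force: [-0.1, -1.4, -3.3]
opening: 0.402
grasp_force: 61.3
time_s: 13.1
eef_pos: [0.5136, 0.1677, 0.0383]
eef_rot: [0.0, 1.0, -0.009, -0.0]
wrist_force: [0.3, -0.9, -2.8]
opening: 0.407
grasp_force: 61.2
```

```bash
python3 -m handwheel '[[[-1,0,0,0.5,0,0,0],[-1,0,0,1,0,0,0],[-1,0,0,1.3,0,0,0],[-1,0,0,1.3,0,0,0]]]';python3 -m handwheel '[[[-1,0,0,0.12,0,0,0],[-1,0,0,0.24,0,0,0],[-1,0,0,0.24,0,0,0]]]'
```

```text
time_s: 13.6
eef_pos: [0.5137, 0.1677, 0.0256]
eef_rot: [0.0, 1.0, -0.009, -0.0]
wrist_force: [0.4, -1.8, -1.9]
opening: 0.408
grasp_force: 61.3
time_s: 13.98
eef_pos: [0.5138, 0.1678, 0.0234]
eef_rot: [-0.0, 1.0, -0.009, 0.0]
wrist_force: [0.9, -0.0, -3.4]
opening: 0.404
grasp_force: 61.3
```

```bash
python3 -m handwheel '[[[-1,0,0,0.08,0,0,0],[-1,0,0,0.08,0,0,0]]]';python3 -m handwheel '[[[0,0,0,0,0,0,0],[1,0,0,0,0,0,0],[1,0,0,0,0,0,0],[1,0,0,0,0,0,0],[1,0,0,-2,0,0,0],[1,0,0,-7,0,0,0],[1,0,0,-12,0,0,0],[1,-2,0,-16,0,0,0],[1,-2,0,-16,0,0,0],[1,-2,0,-16,0,0,0]]]'
python3 - <<'E'
from h import *
s,c=wrist(); np.savez('w6.npz',**c); print(s['eef_pos']);cv2.imwrite('pics/w6.png',c['frame'])
P=cloud(c)
E
```

```text
time_s: 14.22
eef_pos: [0.5139, 0.1678, 0.0228]
eef_rot: [-0.0, 1.0, -0.009, 0.0]
wrist_force: [-0.7, -0.0, -0.7]
opening: 0.408
grasp_force: 61.4
time_s: 15.48
eef_pos: [0.4936, 0.1681, 0.1821]
eef_rot: [0.0, 1.0, -0.009, -0.0]
wrist_force: [-0.2, -0.2, -0.5]
opening: 1.001
grasp_force: 0.0
[0.4935631  0.1681028  0.18212374]
```

View pics/w6.png

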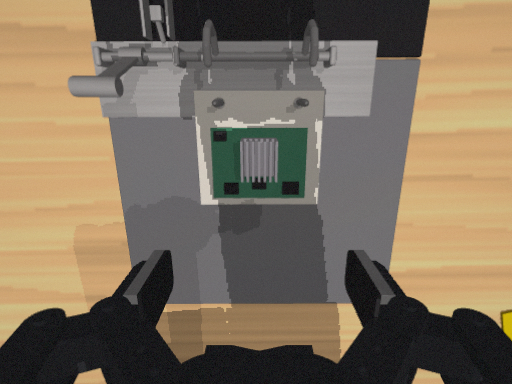

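Carrier lies in the file with both posts through its holes at (218,102) and (303,102); lever still up, roll at (97,86). Checking flatness and the roll position.

Run:
```python
from h import *
c=load('w6.npz'); P=cloud(c)
for u,v in((205,110),(260,105),(315,110),(204,190),(316,190),(260,203)): print(P[v-2:v+3,u-2:u+3].reshape(-1,3).mean(0).round(4))
q=P.reshape(-1,3); w=q[(c['depth'].ravel()>0)&(q[:,2]>.095)&(q[:,2]<.125)&(abs(q[:,1]-.28)<.03)&(abs(q[:,0]-.58)<.05)]
print(len(w),np.percentile(w,[3,50,97],axis=0).round(4))
from bench import status
s=status.get_obs(); M=R.from_quat(np.roll(s['eef_rot'],-1)).as_matrix(); print(M.T@(np.array([.582,.2805,.125])-s['eef_pos'])*100)
```

```text
[0.5616 0.2206 0.01  ]
[0.5654 0.1649 0.0098]
[0.5595 0.1093 0.0099]
[0.4769 0.228  0.0099]
[0.4744 0.1047 0.0091]
[0.4603 0.1667 0.0091]
1133 [[0.5757 0.2636 0.0997]
 [0.5822 0.2777 0.1071]
 [0.589  0.294  0.1092]]
[  8.67986483 -11.41093219   5.6217523 ]
```

```bash
python3 -m handwheel '[[[1,4,-6,0,0,0,0],[1,8.7,-11.4,0,0,0,0],[1,8.7,-11.4,0,0,0,0],[1,8.7,-11.4,4,0,0,0],[1,8.7,-11.4,8,0,0,0],[1,8.7,-11.4,10.1,0,0,0],[1,8.7,-11.4,10.1,0,0,0],[1,8.7,-11.4,10.1,0,0,0]]]'
```

```text
time_s: 16.52
eef_pos: [0.584, 0.2807, 0.083]
eef_rot: [-0.0, 1.0, -0.009, 0.001]
wrist_force: [-0.0, -0.6, 0.4]
opening: 1.003
grasp_force: 0.0
```

```bash
python3 -m handwheel '[[[1,-0.2,0,0.2,0,0,0],[1,-0.2,0,0.2,0,0,0],[-1,-0.2,0,0.2,0,0,0],[-1,-0.2,0,0.2,0,0,0],[-1,-0.2,0,0.2,0,0,0],[-1,-0.2,0,0.2,0,0,0],[-1,-0.2,0,0.2,0,0,0],[-1,-0.2,0,0.2,0,0,0]]]'
```

```text
time_s: 17.52
eef_pos: [0.581, 0.2805, 0.0798]
eef_rot: [0.0, 1.0, -0.009, 0.0]
wrist_force: [-1.5, -0.1, 3.6]
opening: 0.361
grasp_force: 59.2
```

Gripped. Following the arc down part way.

```bash
python3 -m handwheel '[[[-1,-0.55,0,0.22,0,0,0],[-1,-1.07,0,0.51,0,0,0],[-1,-1.55,0,0.82,0,0,0],[-1,-2.05,0,1.17,0,0,0],[-1,-2.05,0,1.17,0,0,0]]]'
```

```text
time_s: 18.15
eef_pos: [0.5679, 0.2814, 0.0733]
eef_rot: [-0.001, 1.0, -0.01, 0.008]
wrist_force: [11.2, -2.3, 12.5]
opening: 0.364
grasp_force: 60.8
```

```bash
python3 -m handwheel '[[[-1,-0.45,0,0.4,0,0,0],[-1,-0.87,0,0.81,0,0,0],[-1,-0.87,0,0.81,0,0,0]]]'; python3 -m handwheel '[[[-1,-0.4,0,0.45,0,0,0],[-1,-0.74,0,0.92,0,0,0],[-1,-0.74,0,0.92,0,0,0],[-1,-0.74,0,0.92,0,0,0]]]'
```

```text
time_s: 18.52
eef_pos: [0.5586, 0.2817, 0.0659]
eef_rot: [-0.001, 1.0, -0.009, 0.008]
wrist_force: [5.9, -4.8, 20.5]
opening: 0.36
grasp_force: 63.9
time_s: 19.02
eef_pos: [0.5489, 0.2817, 0.0553]
eef_rot: [-0.001, 1.0, -0.009, 0.005]
wrist_force: [0.7, -3.9, 20.2]
opening: 0.362
grasp_force: 67.3
```

```bash
python3 -m handwheel '[[[-1,-0.2,0,0.27,0,0,0],[-1,-0.3,0,0.47,0,0,0],[-1,-0.3,0,0.47,0,0,0]]]'; python3 -m handwheel '[[[-1,-0.1,0,0.17,0,0,0],[-1,-0.2,0,0.34,0,0,0],[-1,-0.2,0,0.34,0,0,0]]]'
```

```text
time_s: 19.4
eef_pos: [0.5443, 0.2817, 0.0492]
eef_rot: [-0.001, 1.0, -0.009, 0.003]
wrist_force: [-1.4, -2.5, 15.7]
opening: 0.361
grasp_force: 68.5
time_s: 19.77
eef_pos: [0.5414, 0.2813, 0.0447]
eef_rot: [-0.0, 1.0, -0.009, 0.002]
wrist_force: [-0.7, -3.1, 10.6]
opening: 0.359
grasp_force: 69.1
```

```bash
python3 -m handwheel '[[[-1,-0.05,0,0.12,0,0,0],[-1,-0.05,0,0.12,0,0,0]]]'; python3 -m handwheel '[[[-1,-0.05,0,0.12,0,0,0],[-1,-0.05,0,0.12,0,0,0]]]'
```

```text
time_s: 20.02
eef_pos: [0.5404, 0.2812, 0.0431]
eef_rot: [-0.0, 1.0, -0.009, 0.002]
wrist_force: [-2.0, -2.6, 9.2]
opening: 0.36
grasp_force: 69.3
time_s: 20.27
eef_pos: [0.5395, 0.2812, 0.0415]
eef_rot: [0.0, 1.0, -0.009, 0.001]
wrist_force: [-0.7, -2.9, 8.3]
opening: 0.36
grasp_force: 69.4
```

```bash
python3 -m handwheel '[[[-1,-0.05,0,0.12,0,0,0],[-1,-0.05,0,0.12,0,0,0]]]'; python3 -m handwheel '[[[-1,-0.05,0,0.12,0,0,0],[-1,-0.05,0,0.12,0,0,0]]]'
```

```text
time_s: 20.52
eef_pos: [0.5387, 0.2812, 0.0399]
eef_rot: [0.0, 1.0, -0.009, 0.001]
wrist_force: [-1.3, -2.6, 6.3]
opening: 0.363
grasp_force: 69.5
time_s: 20.78
eef_pos: [0.5379, 0.2812, 0.0386]
eef_rot: [0.0, 1.0, -0.009, 0.001]
wrist_force: [-2.8, -1.9, 7.3]
opening: 0.359
grasp_force: 69.6
```

```bash
python3 -m handwheel '[[[-1,-0.05,0,0.12,0,0,0],[-1,-0.05,0,0.12,0,0,0]]]'; python3 -m handwheel '[[[-1,0,0,0.1,0,0,0],[-1,0,0,0.1,0,0,0]]]'
```

```text
time_s: 21.02
eef_pos: [0.5372, 0.2811, 0.0371]
eef_rot: [0.0, 1.0, -0.009, 0.001]
wrist_force: [-0.7, -2.1, 6.1]
opening: 0.365
grasp_force: 69.6
time_s: 21.28
eef_pos: [0.5371, 0.2811, 0.0363]
eef_rot: [0.0, 1.0, -0.009, 0.0]
wrist_force: [-2.5, -3.5, 8.2]
opening: 0.361
grasp_force: 69.9
```

Run:
```python
from h import *
s,c=wrist(); np.savez('w7.npz',**c); P=cloud(c); q=P.reshape(-1,3); ok=c['depth'].ravel()>0
for k in(.04,-.04):
    w=q[ok&(abs(q[:,1]-.1655-k)<.012)&(q[:,2]>.055)&(abs(q[:,0]-.6)<.06)]; print(len(w),np.percentile(w,[3,50,97],axis=0).round(4).tolist() if len(w) else '')
w=q[ok&(abs(q[:,1]-.2805)<.012)&(q[:,2]>.045)&(q[:,2]<.1)&(abs(q[:,0]-.54)<.02)]; print(len(w),np.percentile(w,[3,50,97],axis=0).round(4).tolist() if len(w) else '')
cv2.imwrite('pics/w7.png',c['frame'])
```

```text
2232 [[0.5694, 0.2028, 0.0566], [0.591, 0.2063, 0.0692], [0.6087, 0.208, 0.0735]]
0 
2898 [[0.5367, 0.2696, 0.0572], [0.5466, 0.2803, 0.0678], [0.559, 0.2914, 0.0721]]
```

View pics/w7.png

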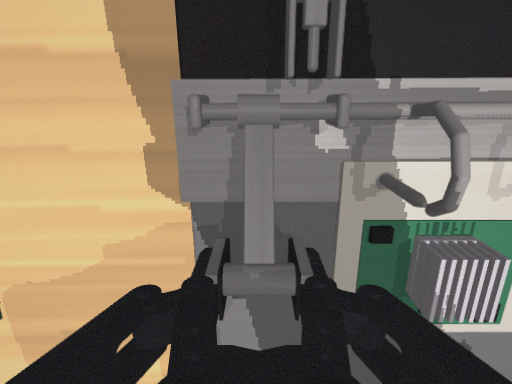

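The arch end meets the post tip at (430,207) and the roll at (258,278) is back at its original shut height, so the rings are closed. Releasing and withdrawing.

```bash
python3 -m handwheel '[[[0,0,0,-0.1,0,0,0],[0.3,0,0,-0.2,0,0,0],[0.3,0,0,-0.2,0,0,0],[0.3,0,0,-0.2,0,0,0],[0.3,0,0,-3,0,0,0],[0.3,0,0,-8,0,0,0],[0.3,0,0,-14,0,0,0],[0.3,-4,8,-20,0,0,0],[0.3,-4,8,-22,0,0,0],[0.3,-4,8,-22,0,0,0]]]'
python3 - <<'E'
from h import *
s,c=wrist(); P=cloud(c); q=P.reshape(-1,3); ok=c['depth'].ravel()>0; print(s['eef_pos'],s['wrist_force'])
for k in(.04,-.04):
    w=q[ok&(abs(q[:,1]-.1655-k)<.012)&(q[:,2]>.055)&(abs(q[:,0]-.6)<.06)]; print(len(w),np.percentile(w,[3,50,97],axis=0).round(4).tolist() if len(w) else '')
w=q[ok&(abs(q[:,1]-.2805)<.012)&(q[:,2]>.045)&(q[:,2]<.13)&(abs(q[:,0]-.55)<.06)]; print('roll',len(w),np.percentile(w,[3,50,97],axis=0).round(4).tolist())
w=q[ok&(abs(q[:,1]-.165)<.06)&(q[:,2]>.0075)&(q[:,2]<.012)&(abs(q[:,0]-.52)<.07)]; print('plate',len(w),cv2.minAreaRect(w[:,:2].astype(np.float32)),np.linalg.lstsq(np.c_[w[:,:2],np.ones(len(w))],w[:,2],rcond=None)[0])
E
```

```text
time_s: 22.58
eef_pos: [0.4968, 0.201, 0.2601]
eef_rot: [-0.001, 1.0, -0.01, 0.004]
wrist_force: [1.0, -0.1, -0.6]
opening: 0.648
grasp_force: 0.0
[0.49681751 0.20095167 0.26008913] [ 0.95271214 -0.14886889 -0.55726332]
232 [[0.5677, 0.2023, 0.058], [0.5888, 0.2049, 0.0702], [0.6085, 0.2078, 0.0735]]
248 [[0.5664, 0.1223, 0.0575], [0.5867, 0.1257, 0.0699], [0.6069, 0.1279, 0.0737]]
roll 688 [[0.5344, 0.2705, 0.0461], [0.553, 0.2801, 0.0604], [0.5798, 0.2909, 0.0724]]
plate 6267 ((0.5202314257621765, 0.16499602794647217), (0.11996101588010788, 0.13942575454711914), 89.98819732666016) [-0.00760107  0.00120423  0.01403963]
```

Rings stay shut, carrier flat, robot clear.

```bash
python3 -c "
from bench import ctrl
print(ctrl.hand_in())"
```

```text
the job is handed in; nothing more can be done
None
```

The carrier is filed flat on the back board with both posts through its holes, the rings are shut and stayed shut after release, and the job is handed in at about 23 s; hand-in reported no verdict.

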